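# Latch the packing-bench carousel, turn its square jar to the front and hold it

## Task

First swing the bench latch fully home into the catch on the carousel's stand, so that the stand is secured to the bench. Then turn the carousel until the one square jar stands at the front, centred on the stand's steel pointer, and finish while still gripping the carousel so that it stays still there: do not let go at the end. Leave the fruit tray, pen cup and roll of tape where they are.

Things in the scene. Friction and masses are not known exactly. Their poses are not given: they have to be found in the camera images.
- stand: White square base board of the carousel, 240 x 240 mm, 12 mm thick, fixed to the bench. Origin: centre of its underside, on the turntable's axis; z up. Its -x axis points to the front (roughly towards the robot), where a steel pointer, 24 mm wide and 18 mm high, sticks out from the middle of the board's edge. Latch and catch lie beyond its +y side.
- catch (a point): Steel catch for the latch bar on an ear of the stand: a slot open towards the stand's +y, 34 mm long in x, 14 to 40 mm above the bench under an upper lip 44 mm high that spans y = +168 to +220 mm in the stand's frame. This point is where the bar's axis rests when home: x = +48, y = +190 mm in the stand's frame, 28 mm above the bench. Axes as the stand's.
- front_pointer (a point): The tip of the arrow-shaped pointer, at its top, 167 mm from the turntable's axis along the stand's -x axis, 18 mm above the bench. Axes as the stand's.
- latch (a joint): Bench latch: level steel bar, 20 mm wide, 23 to 33 mm above the bench, 131 mm long from its upright pivot, which is at x = -70, y = +190 mm in the stand's frame. 0 = fully home in the catch, at a stop, bar along the stand's +x; grows (rad) as it swings out away from the carousel, anticlockwise from above, to 1.7. Starts open; stays where left (about 1 N to move the pin).
- latch_pin (a point): Upright round finger pin on the latch bar, 14 mm in diameter, 70 mm from the pivot, from the bar's top (33 mm above the bench) to 78 mm above the bench. This point is on the pin's axis, 60 mm above the bench. Its x axis points along the bar, away from the pivot. With the latch home the pin stands at x = 0, y = +190 mm in the stand's frame.
- carousel (a joint): Turntable angle in rad, anticlockwise seen from above; 0 and every full turn = the square jar exactly at the front. It turns endlessly both ways about the stand's upright axis, with light friction (about 0.08 N m), and stays where it is left. The disc is 214 mm across, its top 40 mm above the bench.
- knob (a point): Black square knob on top of the turntable's central column, fixed to the turntable: 36 x 36 mm, 40 mm high (151 to 191 mm above the bench); this point is its centre, on the turntable's axis, 171 mm above the bench. Its axes are the turntable's and its faces are square to them; its -x axis points to the square jar.
- square_jar (a point): Centre of the lid's top of the one square jar: white, 44 x 44 mm with a 47 mm square metal lid, top 128 mm above the bench, its centre 72 mm from the turntable's axis. The other four jars are round (51 mm across, top 100 mm above the bench) of the same material, spaced evenly with it at 72 degrees. All jars are fixed to the turntable.
- fruit_tray: Bystander: loose shallow pulp tray, 200 x 130 x 30 mm, with two avocados that reach 70 mm above the bench. Origin: centre of its underside.
- pen_cup: Bystander: loose round pen cup, 72 mm across, 95 mm high, its pens up to 140 mm. Origin: centre of its underside.
- tape_roll: Bystander: loose roll of packing tape lying flat, 104 mm across, 48 mm high. Origin: centre of its underside.

How it is judged (in metres and radians):
On the way, in this order (a step that is already met when the one before it is completed fails the run):
1. the latch is swung home into its catch (value of joint latch below 0.08 rad), for 0.2 s.
2. the square jar stands at the front pointer and the fingers hold the carousel still (value of joint latch below 0.08 rad and y of square_jar in the frame of stand between -0.012 and 0.012 m and x of square_jar in the frame of stand below -0.05 m and contact force between the fingers and carousel above 1.5 N and angular speed of carousel below 0.08 rad/s), for 0.3 s.
At the end, for the whole second after the job is handed in: The latch is within 0.08 rad of fully home, the square jar's centre is within 12 mm to either side of the pointer's line on the front side of the stand, and the fingers still bear on the carousel with more than 1.5 N while it stands still (under 0.08 rad/s) (all of step 2); the arm keeps its last pose, push and grip.
It fails at once if the fruit tray was moved more than 30 mm (distance of fruit_tray from where it was at the start of the episode above 0.03 m).
It fails at once if the pen cup was moved more than 30 mm (distance of pen_cup from where it was at the start of the episode above 0.03 m).
It fails at once if the roll of tape was moved more than 30 mm (distance of tape_roll from where it was at the start of the episode above 0.03 m).
It also fails if it takes over 56 s, if anything falls off the work surface, if the arm or the gripper's body presses on something with over 40 N, if the wrist force passes 120 N, or if a joint passes its speed limit or range.

## Robot

A 6-joint arm with a two-finger parallel gripper is mounted at the origin on the work surface. World frame = base frame: x ahead of the robot, y to its left, z up, the work surface at z = 0. Lengths are in m, angles in degrees, forces in N, time in s.
With the tool pointing down it reaches from about 0.275 to 0.775 m from the base axis. Payload 14.6 kg.
Tool frame: the origin (TCP) lies midway between the tips of the shut fingers; the grasp point (between the pads) lies 19 mm behind it; z points along the fingers, y is the line along which they close (so a half turn about z gives the same grasp; the last joint's range is limited). The gripper opens to 85 mm and grips with 20 to 120 N. Pads are 22 mm wide; open, the fingers measure 114 mm over their backs; the gripper's body (76 mm by 85 mm) begins 54 mm behind the grasp point. The pads swing forward as they close: fully open they stand 13 mm farther back than shut.
Start: joints at [-74.845, 15.075, -2.767, 72.158, 0, 81.102], TCP at [0.214, -0.479, 0.231] pointing down, gripper open.
Joint ranges: [-151.79, 151.79], [-50.71, 97.33], [-67.44, 78.34], [-121.81, 120.89], [-77.56, 73.72], [-180, 180]. Speed limits (degrees/s): [108.29, 108.29, 147.25, 159.86, 180, 180].

## Interface

Orientations are given as a 3x3 rotation matrix whose columns are the frame's x, y, z axes.
In Python, from rig import status, eyes, job gives the robot as it stands. The module is installed in compiled form; this text tells all that it offers.
- The arm moves only by the shell command python3 -m jog 'ROWS' [FORCE]. ROWS is JSON, a list of rows, each a list of 7 numbers: the opening, from 0 (shut) to 1 (fully open), then the shift along the tool's x, y, z in m, then the turn, a rotation vector about the tool's x, y, z in degrees. In form: [[claw, tx, ty, tz, ax, ay, az], ...]. A call has 1 to 20 rows; each row is the pose to reach, as a shift and turn from the pose commanded when the call began, along the tool's axes at that moment; what a row does not reach only later rows make up. A row lasts 1/8 s, in which the tool goes at most 62.5 mm and 10.7 degrees, less where a joint would pass 70% of its speed; a pose out of reach is approached as far as the arm can. A call with a gripper value outside its range is refused whole. The fingers move at their own pace and stop on an object; FORCE is the grip in N (left out, the last holds). Time passes only in rows, so rows that repeat a pose let the fingers close. It gives the time, the measured TCP pose, the force, the opening and the grip force at its end, in the units of the state.
- status.get_obs(): the state, without advancing time (a new reading comes with each control period).
- eyes.capture(name): name is "side" or "top" or "wrist"; returns a dict with "color" (400x640x3 uint8, red, green, blue), "K" (3x3 intrinsics, pixels), "k1" (the pictures are not rectified: a ray, as slopes to the right and down, at radius r is drawn at 1 + k1 r^2 times it, then the intrinsics apply), "view" (4x4, takes a point from world to camera coordinates); the wrist camera has in their place "T_tool_cam" (4x4, takes a point from camera to tool coordinates, whose origin is the TCP and whose axes are the flange's). Camera axes: x right, y down, z forward; pixel columns grow to the right and rows downward; lengths in m; the calibration is good to about 2 mm. A picture is of the moment at which its call begins: read the wrist's pose just before it. There is no depth.
- job.sign_off(): hands the job in; it is judged then, once.
The state is a dict: "time_s": time; "joint_pos": joint angles; "qd": joint speeds; "effort": joint torques, N m; "ee_pos": TCP position; "tool_rot": TCP orientation; "force": force on the tool from outside, world axes, zero at the start; "moment": the same for the moment, N m; "opening": finger opening in m; "grasp_force": force on a finger pad.
Only numpy, scipy, OpenCV 4.12 (cv2) and the standard library are available. Lean on these libraries where they do the work, as an engineer would, in place of code of your own. Each camera call takes 0.05 s, during which the arm holds its last target. There are 200 camera calls.

## Working session

There is one attempt and no reset: what is moved stays moved. The work goes in short steps, Python scripts to look and compute and a shell command to move; the robot and the scene stay as the last step left them, time stands still between calls to the robot, and variables do not carry over. Pictures are saved under pics/ and viewed, at most 10 in all, crops included, and the job is handed in when it is done.

```bash
mkdir -p pics
python3 - <<'E'
from rig import status,eyes
import cv2,numpy as np
o=status.get_obs(); print(o)
for n in("top","side"):
    c=eyes.capture(n); cv2.imwrite(f"pics/{n}0.png",c["color"][:,:,::-1]); np.savez(f"{n}0.npz",**c)
    print(n,c["K"],c["k1"],c["view"])
E
```

```text
{'time_s': 0.0, 'joint_pos': array([-7.48445858e+01,  1.51001298e+01, -2.80490018e+00,  7.21569395e+01,
       -8.86312050e-04,  8.11013713e+01]), 'qd': array([ 0.0448837 , -0.04576864, -0.01566037,  0.02804647,  0.09972468,
        0.18792246]), 'effort': array([ 4.74299814e-04, -6.37606788e+01,  3.84563684e+01,  1.37883949e-02,
       -1.38681289e-04,  9.43480728e-06]), 'ee_pos': array([ 0.21390304, -0.4791495 ,  0.23080608]), 'tool_rot': array([[ 9.13161426e-01,  4.07597990e-01, -2.97694925e-04],
       [ 4.07598071e-01, -9.13160846e-01,  1.03990981e-03],
       [ 1.52021799e-04, -1.07094540e-03, -9.99999415e-01]]), 'force': array([ 0.12842587, -0.48228595,  0.13310578]), 'moment': array([0.04330745, 0.03966219, 0.02846552]), 'grasp_force': 0.0, 'opening': 0.0854159198765761}
top [[483.53634999   0.         321.46374073]
 [  0.         483.53634999 192.10259067]
 [  0.           0.           1.        ]] -0.12956236246209563 [[ 0.01111485 -0.99989016  0.009804   -0.0165226 ]
 [-0.99252907 -0.01222331 -0.12139454  0.5488816 ]
 [ 0.12150104 -0.00838147 -0.99255592  1.59322116]
 [ 0.          0.          0.          1.        ]]
side [[379.85052852   0.         318.70294417]
 [  0.         379.85052852 201.42389198]
 [  0.           0.           1.        ]] -0.039387482570890635 [[-0.81496593 -0.57932506  0.0145951   0.43198927]
 [-0.35594063  0.48052736 -0.80149842  0.28773464]
 [ 0.45731478 -0.65838889 -0.59781875  1.01705036]
 [ 0.          0.          0.          1.        ]]
```

View pics/top0.png

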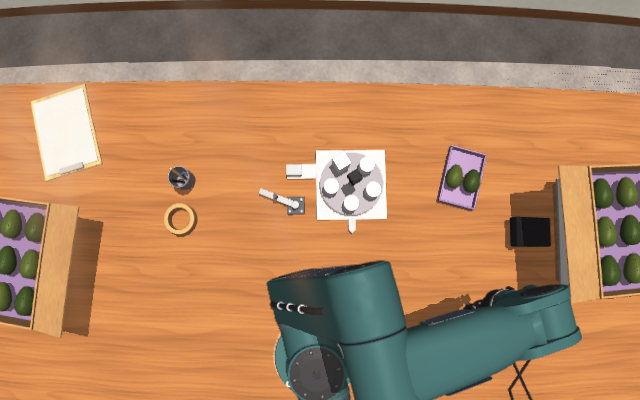

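View pics/side0.png

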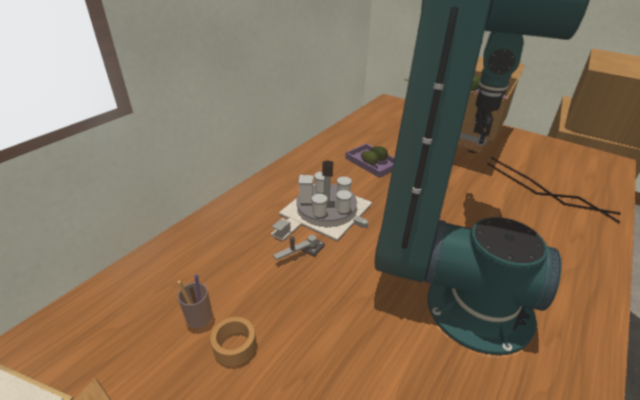

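The top view shows the board at about (316–386, 150–220), the pointer tip at (351,232), the latch pivot near (297,205), the bar end near (262,191), and the square jar near (341,162), at the rear left. The side view agrees. Next I'll measure the poses and check them on an enlarged crop.

```bash
cat > h.py <<'E'
import numpy as np,cv2
def dist(c): return np.array([float(c["k1"]),0,0,0])
def ray(c,uv,V=None):
    V=c["view"] if V is None else V
    p=cv2.undistortPoints(np.array(uv,float).reshape(-1,1,2),c["K"],dist(c))[:,0]
    d=np.c_[p,np.ones(len(p))]@V[:3,:3]; o=-V[:3,:3].T@V[:3,3]
    return o,d
def plane(c,uv,z,V=None):
    o,d=ray(c,uv,V); return o+d*((z-o[2])/d[:,2])[:,None]
def proj(c,P,V=None):
    V=c["view"] if V is None else V
    return cv2.projectPoints(np.array(P,float).reshape(-1,1,3),cv2.Rodrigues(V[:3,:3])[0],V[:3,3],c["K"],dist(c))[0][:,0]
E
python3 - <<'E'
from h import *
c=dict(np.load("top0.npz")); im=c["color"]
hsv=cv2.cvtColor(im,cv2.COLOR_RGB2HSV)
m=((hsv[:,:,1]<45)&(hsv[:,:,2]>205)).astype(np.uint8); m[:140]=0;m[225:]=0;m[:,:312]=0;m[:,400:]=0
ct=max(cv2.findContours(m,0,1)[0],key=cv2.contourArea)
cv2.imwrite("pics/crop0.png",cv2.resize(im[140:240,250:400,::-1],None,fx=5,fy=5,interpolation=cv2.INTER_CUBIC))
w=plane(c,ct.reshape(-1,2),.012)[:,:2].astype(np.float32)
r=cv2.minAreaRect(w);print(r, cv2.minAreaRect(ct))
E
```

```text
((0.5716285705566406, -0.10380944609642029), (0.2554531693458557, 0.25204139947891235), 0.8397247195243835) ((349.0, 187.0), (74.0, 74.0), 90.0)
```

View pics/crop0.png

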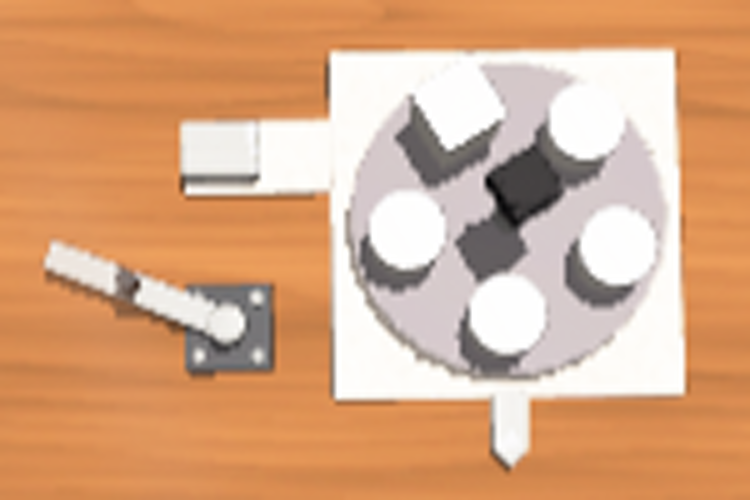

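The crop shows the board corners at (329,50), (675,49), (685,396) and (332,399), the pointer tip at (510,467), the pivot at (228,322), the bar end at (50,258), the jar lid at (459,105) and the knob top at (523,183).

Run:
```python
from h import *
c=dict(np.load("top0.npz"))
f=lambda p:(np.array(p,float)+.5)/5-.5+[250,140]
q=plane(c,f([(329,50),(675,49),(685,396),(332,399)]),.012)
ctr=q.mean(0); print(q,ctr)
tip=plane(c,f([(510,467)]),.018)[0]
def a(v): return np.degrees(np.arctan2(v[1],v[0]))
print("tip",tip,np.linalg.norm((tip-ctr)[:2]), "yaw x:",a(ctr-tip),a(q[0]-q[3]),a(q[1]-q[2]),a(q[0]-q[1])-90,a(q[3]-q[2])-90)
jar=plane(c,f([(459,105)]),.128)[0];kn=plane(c,f([(523,183)]),.191)[0]
print("jar",jar,"knob",kn,a(jar-ctr),np.linalg.norm((jar-ctr)[:2]))
piv,end=plane(c,f([(228,322)]),.04)[0],plane(c,f([(50,258)]),.033)[0]
print("piv",piv,"end",end,a(end-piv),np.linalg.norm((end-piv)[:2]),"pin",plane(c,f([(122,278)]),.078)[0])
```

```text
[[ 0.69910135  0.0122824   0.012     ]
 [ 0.70330051 -0.22720209  0.012     ]
 [ 0.4629559  -0.23275174  0.012     ]
 [ 0.45831016  0.00719447  0.012     ]] [ 0.58091698 -0.11011924  0.012     ]
tip [ 0.41340022 -0.11328248  0.018     ] 0.16754662020856337 yaw x: 1.0817959780513218 1.2104820567708792 1.3227485449588758 1.0045298989589213 1.109197762930222
jar [ 0.63970364 -0.07189449  0.128     ] knob [ 0.57989543 -0.1081505   0.191     ] 33.033061581975005 0.07012134283910687
piv [0.50712752 0.07724761 0.04      ] end [0.54959793 0.19835259 0.033     ] 70.67469940124245 0.12833608863760235 pin [0.53147815 0.14537004 0.078     ]
```

The stand centre is about (0.581, -0.110) with a yaw of 1.1°. The latch is open by about 1.21 rad, with the pin at about (0.530, 0.145). The square jar is at a bearing of 33°, so the carousel needs about +148° anticlockwise. I'll go above the pin first.

```bash
python3 -m jog '[[0.5,0.03,-0.025,0,0,0,-2],[0.5,0.07,-0.057,0,0,0,-5],[0.5,0.11,-0.09,0,0,0,-8],[0.5,0.15,-0.122,0,0,0,-11],[0.5,0.19,-0.154,0,0,0,-14],[0.5,0.23,-0.187,0,0,0,-17],[0.5,0.27,-0.219,0,0,0,-20],[0.5,0.31,-0.252,0,0,0,-22],[0.5,0.35,-0.284,0,0,0,-25],[0.5,0.39,-0.316,0,0,0,-28],[0.5,0.43,-0.349,0,0,0,-31],[0.5,0.47,-0.381,0,0,0,-33],[0.5,0.51,-0.414,0.01,0,0,-35],[0.5,0.535,-0.434,0.04,0,0,-36],[0.5,0.543,-0.441,0.06,0,0,-36],[0.5,0.543,-0.441,0.06,0,0,-36],[0.5,0.543,-0.441,0.06,0,0,-36],[0.5,0.543,-0.441,0.06,0,0,-36]]'
python3 - <<'E'
from h import *
from rig import status,eyes
o=status.get_obs(); c=eyes.capture("wrist"); T=c["T_tool_cam"]
W=np.eye(4);W[:3,:3]=o["tool_rot"];W[:3,3]=o["ee_pos"]
V=np.linalg.inv(W@T); np.savez("wrist1.npz",V=V,**c)
print(o["time_s"],o["ee_pos"],o["tool_rot"],o["joint_pos"],o["force"],T)
print(proj(c,[(.5304,.1447,.078),(.5304,.1447,.033),(.5304,.1447,.04)],V))
cv2.imwrite("pics/w1.png",c["color"][:,:,::-1])
E
```

```text
time_s: 2.35
ee_pos: [0.5304, 0.1441, 0.1723]
tool_rot: [[0.5, 0.866, 0.001], [0.866, -0.5, 0.0], [0.001, 0.001, -1.0]]
force: [0.8, -0.5, -0.4]
opening: 0.0429
grasp_force: 0.0
2.35 [0.53036389 0.14407049 0.17227695] [[ 4.99861019e-01  8.66104496e-01  1.40105515e-03]
 [ 8.66105280e-01 -4.99861617e-01  8.98102031e-05]
 [ 7.78118714e-04  1.16856864e-03 -9.99999014e-01]] [ 6.70314770e+00  1.87927498e+01 -6.64679805e+00  6.44801256e+01
 -4.25950004e-03  1.26693986e+02] [ 0.84999952 -0.54383715 -0.36544591] [[-5.63634730e-04 -9.58655458e-01 -2.84568789e-01  7.30349439e-02]
 [ 9.99999765e-01 -4.29242918e-04 -5.34628312e-04 -9.24045507e-04]
 [ 3.90375212e-04 -2.84569023e-01  9.58655474e-01 -1.42291584e-01]
 [ 0.00000000e+00  0.00000000e+00  0.00000000e+00  1.00000000e+00]]
[[321.89020232 202.95814215]
 [321.71269086 187.46045756]
 [321.73675776 189.56181334]]
```

View pics/w1.png

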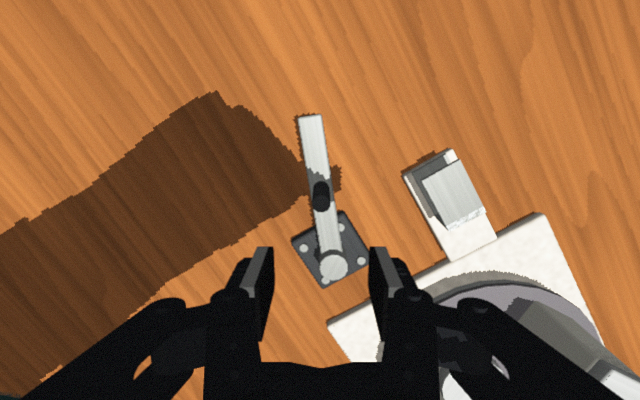

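The wrist view shows the pin at about (321,195), midway between the fingers and where it was predicted. I'll descend and grip.

```bash
python3 -m jog '[[0.5,0,0,0.03,0,0,0],[0.5,0,0,0.065,0,0,0],[0.5,0,0,0.1,0,0,0],[0.5,0,0,0.13,0,0,0],[0.5,0,0,0.13,0,0,0],[0.2,0,0,0.13,0,0,0],[0.05,0,0,0.13,0,0,0],[0.05,0,0,0.13,0,0,0],[0.05,0,0,0.13,0,0,0],[0.05,0,0,0.13,0,0,0]]' 20
python3 - <<'E'
import numpy as np
# arc in tool axes: yaw 60 tool, bar world angle from 70.7 to 0.6
p=np.array([.5073,.0786]);X=np.array([.5,.866]);Y=np.array([.866,-.5])
s=p+.07*np.array([np.cos(np.radians(70.7)),np.sin(np.radians(70.7))])
for a in np.linspace(70.7,0,16)[1:]:
    d=p+.07*np.array([np.cos(np.radians(a)),np.sin(np.radians(a))])-s
    print(round(a,1),(d@X).round(4),(d@Y).round(4))
E
```

```text
time_s: 3.65
ee_pos: [0.531, 0.1447, 0.0427]
tool_rot: [[0.499, 0.866, 0.003], [0.866, -0.499, 0.0], [0.001, 0.002, -1.0]]
force: [-0.6, -0.3, 8.1]
opening: 0.0134
grasp_force: 21.2
66.0 0.0008 0.0057
61.3 0.0012 0.0114
56.6 0.0011 0.0172
51.8 0.0005 0.0229
47.1 -0.0005 0.0286
42.4 -0.0021 0.0341
37.7 -0.004 0.0396
33.0 -0.0064 0.0448
28.3 -0.0092 0.0498
23.6 -0.0125 0.0546
18.9 -0.0161 0.0591
14.1 -0.02 0.0632
9.4 -0.0243 0.0671
4.7 -0.0289 0.0705
0.0 -0.0338 0.0736
```

The pin is gripped with a 13.4 mm opening. There is a slight upward push, so I'll lift 4 mm and swing along the arc.

```bash
python3 -m jog '[[0.05,0,0,-0.004,0,0,0],[0.05,0.001,0.006,-0.004,0,0,2],[0.05,0.001,0.011,-0.004,0,0,5],[0.05,0.001,0.017,-0.004,0,0,8],[0.05,0.0005,0.023,-0.004,0,0,11],[0.05,-0.0005,0.0285,-0.004,0,0,14],[0.05,-0.002,0.034,-0.004,0,0,17],[0.05,-0.004,0.0395,-0.004,0,0,20],[0.05,-0.0065,0.045,-0.004,0,0,23],[0.05,-0.009,0.05,-0.004,0,0,26],[0.05,-0.0125,0.0545,-0.004,0,0,29],[0.05,-0.016,0.059,-0.004,0,0,32],[0.05,-0.02,0.063,-0.004,0,0,34],[0.05,-0.0245,0.067,-0.004,0,0,36],[0.05,-0.029,0.0705,-0.004,0,0,38],[0.05,-0.034,0.0735,-0.004,0,0,40],[0.05,-0.034,0.0735,-0.004,0,0,40],[0.05,-0.034,0.0735,-0.004,0,0,40],[0.05,-0.034,0.0735,-0.004,0,0,40]]'
python3 - <<'E'
from h import *
from rig import status,eyes
c=eyes.capture("top"); cv2.imwrite("pics/crop1.png",cv2.resize(c["color"][140:240,250:400,::-1],None,fx=5,fy=5,interpolation=cv2.INTER_CUBIC))
o=status.get_obs();print(o["force"],o["moment"],o["joint_pos"])
E
```

```text
time_s: 6.02
ee_pos: [0.5771, 0.0802, 0.0455]
tool_rot: [[0.939, 0.343, 0.001], [0.343, -0.939, 0.004], [0.002, -0.004, -1.0]]
force: [1.7, 18.5, -9.2]
opening: 0.0136
grasp_force: 21.7
[ 2.94023206 19.36678749 -8.61357374] [ 3.4134011  -0.46486886 -0.07839107] [ -0.2119011   27.18033496 -14.2360849   48.53642374   0.23709659
 159.71236984]
```

The pin is at (0.577, 0.080) with about 18 N reacting from the stop, so the latch is home. I'll release, lift and move over the knob.

```bash
python3 -m jog '[[0.35,0,0,0,0,0,0],[0.35,0,0,0,0,0,0],[0.35,0,0,-0.01,0,0,0],[0.35,0,0,-0.04,0,0,0],[0.35,0,0,-0.08,0,0,0],[0.35,0,0,-0.13,0,0,0],[0.35,0,0,-0.18,0,0,0],[0.6,0,0,-0.2,0,0,0],[0.85,-0.008,0.02,-0.2,0,0,-2],[0.85,-0.018,0.05,-0.2,0,0,-4],[0.85,-0.03,0.09,-0.2,0,0,-7],[0.85,-0.045,0.13,-0.2,0,0,-10],[0.85,-0.057,0.165,-0.2,0,0,-13],[0.85,-0.062,0.18,-0.2,0,0,-13],[0.85,-0.062,0.18,-0.2,0,0,-13],[0.85,-0.062,0.18,-0.2,0,0,-13],[0.85,-0.062,0.18,-0.2,0,0,-13]]'
python3 - <<'E'
from h import *
from rig import status,eyes
o=status.get_obs(); c=eyes.capture("wrist")
W=np.eye(4);W[:3,:3]=o["tool_rot"];W[:3,3]=o["ee_pos"];V=np.linalg.inv(W@c["T_tool_cam"])
np.savez("wrist2.npz",V=V,**c)
print(o["ee_pos"],o["joint_pos"],np.degrees(np.arctan2(o["tool_rot"][1,0],o["tool_rot"][0,0])))
print(proj(c,[(.5809,-.110,.191),(.6413,-.0708,.128),(.5773,.080,.078)],V))
cv2.imwrite("pics/w2.png",c["color"][:,:,::-1])
E
```

```text
time_s: 8.2
ee_pos: [0.5803, -0.1108, 0.2454]
tool_rot: [[0.838, 0.546, 0.0], [0.546, -0.838, 0.0], [0.0, -0.0, -1.0]]
force: [-0.1, 0.4, 0.2]
opening: 0.0726
grasp_force: 0.0
[ 0.58029005 -0.11081056  0.24543643] [-1.87135300e+01  2.15103913e+01  9.03454638e+00  7.75210097e+01
  5.18095604e-03  1.28177732e+02] 33.10873830363687
[[322.38424363 220.55063729]
 [322.36673837  97.57347649]
 [130.13762113  61.64196259]]
```

View pics/w2.png

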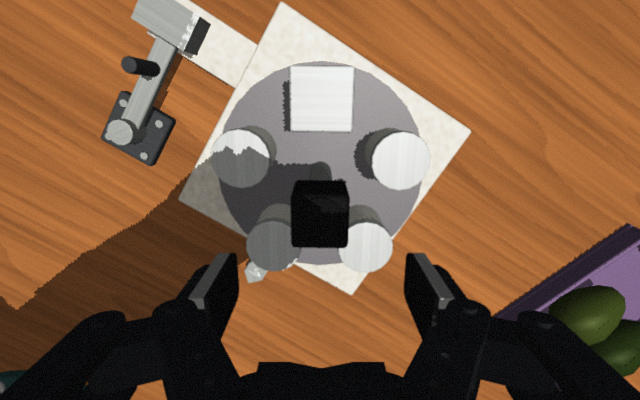

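The latch bar sits in the catch. The jar lid at (322,98) and the knob at (320,213) are aligned with the fingers. I'll descend and grip the knob.

```bash
python3 -m jog '[[0.85,0,0,0.03,0,0,0],[0.85,0,0,0.06,0,0,0],[0.85,0,0,0.08,0,0,0],[0.85,0,0,0.092,0,0,0],[0.85,0,0,0.092,0,0,0],[0.5,0,0,0.092,0,0,0],[0.3,0,0,0.092,0,0,0],[0.3,0,0,0.092,0,0,0],[0.3,0,0,0.092,0,0,0],[0.3,0,0,0.092,0,0,0]]' 40
```

```text
time_s: 9.5
ee_pos: [0.5794, -0.1102, 0.1541]
tool_rot: [[0.838, 0.546, -0.001], [0.546, -0.838, 0.003], [0.001, -0.003, -1.0]]
force: [-7.3, 12.3, 11.4]
opening: 0.0356
grasp_force: 43.3
```

```bash
python3 -m jog '[[0.3,0,-0.001,0,0,0,-3],[0.3,0,-0.001,0,0,0,-10],[0.3,0,-0.001,0,0,0,-19],[0.3,0,-0.001,0,0,0,-28],[0.3,0,-0.001,0,0,0,-37],[0.3,0,-0.001,0,0,0,-46],[0.3,0,-0.001,0,0,0,-55],[0.3,0,-0.001,0,0,0,-64],[0.3,0,-0.001,0,0,0,-73],[0.3,0,-0.001,0,0,0,-82],[0.3,0,-0.001,0,0,0,-91],[0.3,0,-0.001,0,0,0,-100],[0.3,0,-0.001,0,0,0,-109],[0.3,0,-0.001,0,0,0,-118],[0.3,0,-0.001,0,0,0,-127],[0.3,0,-0.001,0,0,0,-136],[0.3,0,-0.001,0,0,0,-143],[0.3,0,-0.001,0,0,0,-147],[0.3,0,-0.001,0,0,0,-148],[0.3,0,-0.001,0,0,0,-148]]'
python3 - <<'E'
from h import *
from rig import status,eyes
o=status.get_obs();R=o["tool_rot"];print(np.degrees(np.arctan2(R[1,0],R[0,0])),o["joint_pos"])
c=eyes.capture("wrist")
W=np.eye(4);W[:3,:3]=o["tool_rot"];W[:3,3]=o["ee_pos"];V=np.linalg.inv(W@c["T_tool_cam"])
np.savez("wrist3.npz",V=V,**c)
cv2.imwrite("pics/w3.png",c["color"][:,:,::-1])
c=eyes.capture("top");np.savez("top3.npz",**c)
cv2.imwrite("pics/crop3.png",cv2.resize(c["color"][140:240,250:400,::-1],None,fx=5,fy=5,interpolation=cv2.INTER_CUBIC))
E
```

```text
time_s: 12.0
ee_pos: [0.5795, -0.1103, 0.1541]
tool_rot: [[-1.0, -0.019, 0.0], [-0.019, 1.0, 0.001], [-0.0, 0.001, -1.0]]
force: [-4.1, 9.1, 7.1]
opening: 0.0355
grasp_force: 42.8
-178.88864450574948 [-1.87125653e+01  2.32238723e+01 -2.54689270e+00  6.42249771e+01
  5.02215537e-02 -1.98239273e+01]
```

View pics/w3.png

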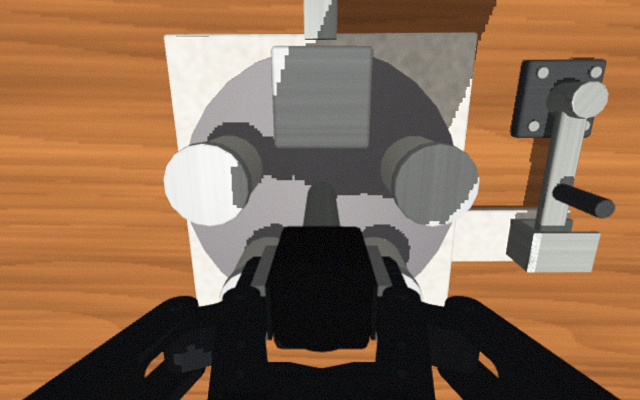

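View pics/crop3.png

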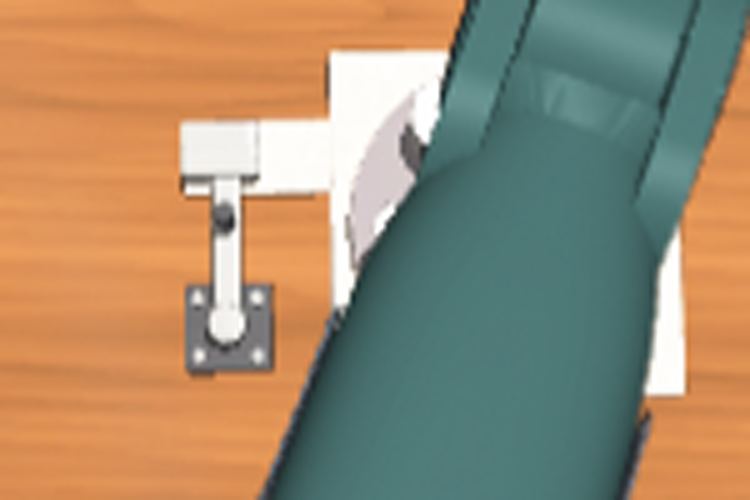

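The wrist view shows the lid spanning columns 272–371 with its centre near (322,97), the pointer at columns 304–338, and the board edge corners at (165,36) and (477,33). The top crop shows the latch in its catch. A numerical check follows.

Run:
```python
from h import *
c=dict(np.load("wrist3.npz"));V=c["V"]
j=plane(c,[(322,97)],.128,V)[0];e=plane(c,[(165,36),(477,33)],.012,V);p=plane(c,[(304.5,40),(337.5,40)],.018,V)
u=(e[1]-e[0])/np.linalg.norm(e[1]-e[0])
print("jar",j,"edges",e,"mid",e.mean(0),"ptr",p.mean(0))
print("lateral jar-mid",(j-e.mean(0))@u,"jar-ptr",(j-p.mean(0))@u,"edge yaw",np.degrees(np.arctan2(u[1],u[0])))
```

```text
jar [ 0.50601731 -0.11021257  0.128     ] edges [[ 0.46407103 -0.22919391  0.012     ]
 [ 0.45752574  0.00630964  0.012     ]] mid [ 0.46079839 -0.11144213  0.012     ] ptr [ 0.46524455 -0.11129401  0.018     ]
lateral jar-mid -2.7187616486771404e-05 jar-ptr -5.172828780170055e-05 edge yaw 91.59199813619453
```

The jar is centred to within about 1 mm and the grip is firm at 43 N, so I'll hand in.

```bash
python3 -m jog '[[0.3,0,0,0,0,0,0],[0.3,0,0,0,0,0,0],[0.3,0,0,0,0,0,0],[0.3,0,0,0,0,0,0]]'; python3 -c "
from rig import job;print(job.sign_off())"
```

```text
time_s: 12.6
ee_pos: [0.5795, -0.1103, 0.1541]
tool_rot: [[-1.0, -0.019, 0.0], [-0.019, 1.0, 0.001], [-0.0, 0.001, -1.0]]
force: [-3.0, 8.4, 6.6]
opening: 0.0353
grasp_force: 42.8
the job is handed in; nothing more can be done
None
```

The job is handed in, at 12.6 s on the robot's clock: the latch is home in its catch, the square jar measured within about 1 mm of the pointer line, and the gripper still holds the knob at about 43 N; the hand-in returned no verdict.

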